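Clear the coffee station at closing time

TASK

Close down the coffee station: carry the biscuit tray by its handle to the steel tub and tip it so that all the biscuits slide off its open end into the tub (do not pick biscuits off the tray; any that fall beside the tub may be picked up and put in), then stand the empty tray back flat, centred and square on its rectangular mat. Nest all the white tumblers on the table upright one inside another in a single stack, centred on the round pad, and leave the pitcher, jar and tamper where they are.

Things in the scene. Friction and masses are not known exactly. Their poses are not given: they have to be found in the camera images.
- tray: polished aluminium serving tray, 160 (its x) by 124 (its y) mm, floor 4 mm thick, about 0.4 kg. Walls rise to 20 mm above its underside along both sides and the back (-x); the +x end is open, without wall: pieces slide off there. A bridge handle stands over it (see tray_grip). Origin: centre of the underside, z up
- tray_lip (a point): middle of the tray's open end, at the underside: x = +80 mm in the tray's frame. Biscuits begin to slide at about 18 to 26 degrees of tilt
- tray_grip (a point): middle of the handle: a dark wooden bar along the tray's y above its middle (x = 0), 12 mm thick (along x), 124 mm long, from 55 to 81 mm above the underside (this point at 68), on a thin post at each end; biscuits pass under it, and the tray balances there. Axes as the tray's
- tray_mat: fixed black rubber mat, 190 (x) by 150 (y) by 3 mm, where the tray stands at the start and belongs; origin: centre of the underside, x along its long side; its yaw differs from start to start
- tub: loose steel kitchen pan, open on top: 162 (its x) by 176 (its y) mm outside, 65 mm high, walls and floor 4 mm, 0.6 kg, empty at the start; origin: centre of the underside
- cup_pad: fixed round black rubber pad, 160 mm across, 3 mm thick, bare at the start; origin: centre of the underside
- biscuit0: chunky almond biscuit, a rounded block 36 (x) by 24 (y) by 18 mm high, about 16 g, lying on the tray at the start; origin: centre of its underside; may be absent (four to six are there)
- biscuit1: chunky almond biscuit, a rounded block 36 (x) by 24 (y) by 18 mm high, about 16 g, lying on the tray at the start; origin: centre of its underside; may be absent (four to six are there)
- biscuit2: chunky almond biscuit, a rounded block 36 (x) by 24 (y) by 18 mm high, about 16 g, lying on the tray at the start; origin: centre of its underside; may be absent (four to six are there)
- biscuit3: chunky almond biscuit, a rounded block 36 (x) by 24 (y) by 18 mm high, about 16 g, lying on the tray at the start; origin: centre of its underside; may be absent (four to six are there)
- biscuit4: chunky almond biscuit, a rounded block 36 (x) by 24 (y) by 18 mm high, about 16 g, lying on the tray at the start; origin: centre of its underside; may be absent (four to six are there)
- biscuit5: chunky almond biscuit, a rounded block 36 (x) by 24 (y) by 18 mm high, about 16 g, lying on the tray at the start; origin: centre of its underside; may be absent (four to six are there)
- cup0: white stacking tumbler, upright, open on top, 52 mm high, no handle; the top 22 mm is a straight collar 66 mm across (58 inside), below it the body steps in to 56 mm and tapers to 43 mm at the foot. Set into another, its collar rests on the other's rim, 22 mm higher. About 0.15 kg. Origin: centre of its underside; may be absent (four or five are there)
- cup1: white stacking tumbler, upright, open on top, 52 mm high, no handle; the top 22 mm is a straight collar 66 mm across (58 inside), below it the body steps in to 56 mm and tapers to 43 mm at the foot. Set into another, its collar rests on the other's rim, 22 mm higher. About 0.15 kg. Origin: centre of its underside; may be absent (four or five are there)
- cup2: white stacking tumbler, upright, open on top, 52 mm high, no handle; the top 22 mm is a straight collar 66 mm across (58 inside), below it the body steps in to 56 mm and tapers to 43 mm at the foot. Set into another, its collar rests on the other's rim, 22 mm higher. About 0.15 kg. Origin: centre of its underside; may be absent (four or five are there)
- cup3: white stacking tumbler, upright, open on top, 52 mm high, no handle; the top 22 mm is a straight collar 66 mm across (58 inside), below it the body steps in to 56 mm and tapers to 43 mm at the foot. Set into another, its collar rests on the other's rim, 22 mm higher. About 0.15 kg. Origin: centre of its underside; may be absent (four or five are there)
- cup4: white stacking tumbler, upright, open on top, 52 mm high, no handle; the top 22 mm is a straight collar 66 mm across (58 inside), below it the body steps in to 56 mm and tapers to 43 mm at the foot. Set into another, its collar rests on the other's rim, 22 mm higher. About 0.15 kg. Origin: centre of its underside; may be absent (four or five are there)
- pitcher: bystander: steel milk pitcher with handle, 80 mm across, 95 mm high; origin: centre of the underside
- jar: bystander: amber glass jar, 80 mm across, 110 mm high; origin: centre of the underside
- tamper: bystander: dark steel coffee tamper standing on its foot, 56 mm across, 90 mm high; origin: centre of the underside
Not all that is in view belongs to the job. Leave any green look-alike of the cup1 alone. What is shaped like the cup0 but red is not meant.

How it is judged:
On the way:
1. the tray is lifted and tipped (more than 17 degrees) with its open end over the tub (angle between tray's own z axis and vertical above 0.3 rad and height (world z) of tray_lip above 0.05 m and horizontal distance between tray_lip and tub below 0.11 m and height (world z) of tray_grip above 0.1 m), for 0.1 s.
At the end, for the whole second after the job is handed in: All biscuits lie in the upright tub; the tray stands flat on its mat, within 25 mm of centre and 0.15 rad of square (either way round); all tumblers stand upright in one nested stack, within 8 mm of one another and 55 mm of the round pad's centre; all at rest (x of biscuit0 in the frame of tub between -0.081 and 0.081 m and y of biscuit0 in the frame of tub between -0.088 and 0.088 m and z of biscuit0 in the frame of tub between -0.005 and 0.062 m and linear speed of each of biscuit0, biscuit1, biscuit2, biscuit3, biscuit4, biscuit5, tray, cup0, cup1, cup2, cup3, cup4 below 0.02 m/s and x of biscuit1 in the frame of tub between -0.081 and 0.081 m and y of biscuit1 in the frame of tub between -0.088 and 0.088 m and z of biscuit1 in the frame of tub between -0.005 and 0.062 m and x of biscuit2 in the frame of tub between -0.081 and 0.081 m and y of biscuit2 in the frame of tub between -0.088 and 0.088 m and z of biscuit2 in the frame of tub between -0.005 and 0.062 m and x of biscuit3 in the frame of tub between -0.081 and 0.081 m and y of biscuit3 in the frame of tub between -0.088 and 0.088 m and z of biscuit3 in the frame of tub between -0.005 and 0.062 m and x of biscuit4 in the frame of tub between -0.081 and 0.081 m and y of biscuit4 in the frame of tub between -0.088 and 0.088 m and z of biscuit4 in the frame of tub between -0.005 and 0.062 m and x of biscuit5 in the frame of tub between -0.081 and 0.081 m and y of biscuit5 in the frame of tub between -0.088 and 0.088 m and z of biscuit5 in the frame of tub between -0.005 and 0.062 m and angle between each of tub, cup0, cup1, cup2, cup3, cup4's own z axis and vertical below 0.1 rad and horizontal distance between tray and tray_mat below 0.025 m and angle between the x axis of tray and the x axis of tray_mat, either way round below 0.15 rad and angle between tray's own z axis and vertical below 0.05 rad and height (world z) of tray below 0.008 m and horizontal distance between each of cup0, cup1, cup2, cup3, cup4 and cup_pad below 0.055 m and height (world z) of each of cup0, cup1, cup2, cup3, cup4 below 0.097 m and horizontal distance between cup0 and cup1 below 0.008 m and horizontal distance between each of cup0, cup1 and cup2 below 0.008 m and horizontal distance between each of cup0, cup1, cup2 and cup3 below 0.008 m and horizontal distance between each of cup0, cup1, cup2, cup3 and cup4 below 0.008 m); the robot touches nothing.
It fails at once if a finger touches a biscuit that is still on the tray (biscuits leave the tray by tipping only) ((contact force between the fingers and biscuit0 above 0.5 N and x of biscuit0 in the frame of tray between -0.08 and 0.08 m and y of biscuit0 in the frame of tray between -0.062 and 0.062 m and z of biscuit0 in the frame of tray between -0.002 and 0.04 m) or (contact force between the fingers and biscuit1 above 0.5 N and x of biscuit1 in the frame of tray between -0.08 and 0.08 m and y of biscuit1 in the frame of tray between -0.062 and 0.062 m and z of biscuit1 in the frame of tray between -0.002 and 0.04 m) or (contact force between the fingers and biscuit2 above 0.5 N and x of biscuit2 in the frame of tray between -0.08 and 0.08 m and y of biscuit2 in the frame of tray between -0.062 and 0.062 m and z of biscuit2 in the frame of tray between -0.002 and 0.04 m) or (contact force between the fingers and biscuit3 above 0.5 N and x of biscuit3 in the frame of tray between -0.08 and 0.08 m and y of biscuit3 in the frame of tray between -0.062 and 0.062 m and z of biscuit3 in the frame of tray between -0.002 and 0.04 m) or (contact force between the fingers and biscuit4 above 0.5 N and x of biscuit4 in the frame of tray between -0.08 and 0.08 m and y of biscuit4 in the frame of tray between -0.062 and 0.062 m and z of biscuit4 in the frame of tray between -0.002 and 0.04 m) or (contact force between the fingers and biscuit5 above 0.5 N and x of biscuit5 in the frame of tray between -0.08 and 0.08 m and y of biscuit5 in the frame of tray between -0.062 and 0.062 m and z of biscuit5 in the frame of tray between -0.002 and 0.04 m)).
It fails at once if the pitcher, jar or tamper is shifted by more than 5 cm or knocked over (distance of any of pitcher, jar, tamper from where it was at the start of the episode above 0.05 m or angle between any of pitcher, jar, tamper's own z axis and vertical above 0.6 rad).
Of biscuit0, biscuit1, biscuit2, biscuit3, biscuit4, biscuit5 only 4 to 6 are there at a start; the rules pass over those that are not, and their reading is None.
Of cup0, cup1, cup2, cup3, cup4 only 4 to 5 are there at a start; the rules pass over those that are not, and their reading is None.
At some moment in a run one of cup0, cup1, cup2, cup3, cup4, tub may be knocked a few centimetres aside while the robot is not near it.
It also fails if it takes over 208 s, if anything falls off the work surface, if the arm or the gripper's body presses on something with over 40 N, if the wrist force passes 120 N, or if a joint passes its speed limit or range.

ROBOT

A 6-joint arm with a two-finger parallel gripper is mounted at the origin on the work surface. World frame = base frame: x ahead of the robot, y to its left, z up, the work surface at z = 0. Lengths are in m, angles in rad, forces in N, time in s.
With the tool pointing down it reaches from about 0.25 to 0.775 m from the base axis. Payload 4 kg.
Tool frame: the origin (TCP) lies at the very end of the fingers, on their centre line; the grasp point (between the pads) lies 19 mm behind it; z points along the fingers, y is the line along which they close (so a half turn about z gives the same grasp; the last joint's range is limited). The gripper opens to 85 mm and grips with 20 to 120 N. Pads are 22 mm wide; open, the fingers measure 114 mm over their backs; the gripper's body (76 mm by 85 mm) begins 54 mm behind the grasp point. The pads swing forward as they close: fully open they stand 13 mm farther back than shut.
Start: joints at [-1.304, 0.087, 1.371, -0, 1.684, -0.103], TCP at [0.199, -0.513, 0.231] pointing down, gripper open.
Joint ranges: [-3.1, 3.1], [-0.76, 2.03], [0.27, 2.55], [-1.08, 4.22], [0.17, 2.65], [-2.57, 2.57]. Speed limits (rad/s): [2.79, 2.79, 3.14, 3.14, 3.14, 3.14].

INTERFACE

Orientations are given as a 3x3 rotation matrix whose columns are the frame's x, y, z axes.
In Python, from plant import robot gives the robot as it stands. Calls block until the motion is done:
- robot.move_to(position, orientation): joint-space move of the TCP to a pose.
- robot.line_to(position, vel=0.15, rot=None): straight line of the TCP; rot=None keeps the orientation; vel is the mean speed in m/s.
- robot.goto_joints(angles): joint-space move.
- robot.move_gripper(opening, grasp_force=None): finger opening in m; grasp_force is the grip in N (None keeps the last); returns when the fingers have stopped.
- robot.sleep(seconds).
- robot.ik(position, orientation): joint angles nearest the present ones, or None.
- robot.grab_frame(name): name is "scene" or "side" or "wrist"; returns (picture, depth): 384x512x3 uint8, red, green, blue; 384x512 float32, m along the optical axis (not along the pixel's ray), 0 where there is no reading.
- robot.camera_model(name): a dict with "intrinsics" (3x3 intrinsics, pixels), "world_from_camera" (4x4, takes a point from camera to world coordinates). Camera axes: x right, y down, z forward; pixel columns grow to the right and rows downward; lengths in m; the calibration is good to about 2 mm. A picture is of the moment at which its call begins: read the wrist's pose just before it. camera_model takes no time and is no camera call; for the wrist camera it gives the pose at the moment of the call.
A pose or a line that the arm cannot do raises robot.MotionError and nothing moves.
- robot.finish_job(): hands the job in; it is judged then, once.
Readings, each from a call of its own:
- robot.read_time(): time.
- robot.read_qpos(): joint angles.
- robot.read_qd(): joint speeds.
- robot.read_effort(): joint torques, N m.
- robot.read_position(): TCP position.
- robot.read_eef_rot(): TCP orientation.
- robot.read_contact_force(): force on the tool from outside, world axes, zero at the start.
- robot.read_ft_torque(): the same for the moment, N m.
- robot.read_width(): finger opening in m.
- robot.read_finger_force(): force on a finger pad.
Only numpy, scipy, OpenCV 4.12 (cv2) and the standard library are available. Lean on these libraries where they do the work, as an engineer would, in place of code of your own. Each camera call takes 0.05 s, during which the arm holds its last target. There are 200 camera calls.

## Working session

There is one attempt and no reset: what is moved stays moved. The work goes in short steps, each a Python script; the robot and the scene stay as the last script left them, time stands still between calls to the robot, and variables do not carry over. Pictures are saved under pics/ and viewed, at most 14 in all, crops included, and the job is handed in when it is done.

```bash
ls; mkdir -p pics
python3 - <<'E'
from plant import robot
import cv2,numpy as np
for n in ["scene","side","wrist"]:
    m=robot.camera_model(n); p,d=robot.grab_frame(n)
    np.savez(f"pics/{n}0.npz",p=p,d=d,K=m["intrinsics"],T=m["world_from_camera"])
    cv2.imwrite(f"pics/{n}0.png",p[:,:,::-1])
    print(n,np.round(m["intrinsics"],1).tolist(),np.round(m["world_from_camera"],3).tolist(),(d>0).mean())
print(robot.read_time())
a=[cv2.imread(f"pics/{n}0.png") for n in ["scene","side"]]
cv2.imwrite("pics/both0.png",cv2.resize(np.vstack(a),None,fx=.78,fy=.78))
E
```

```text
pics
scene [[437.1, 0.0, 255.8], [0.0, 437.1, 191.4], [0.0, 0.0, 1.0]] [[-0.415, 0.491, -0.766, 1.633], [0.91, 0.22, -0.352, 0.475], [-0.004, -0.843, -0.538, 0.843], [0.0, 0.0, 0.0, 1.0]] 0.993194580078125
side [[378.3, 0.0, 255.5], [0.0, 378.3, 185.5], [0.0, 0.0, 1.0]] [[0.984, -0.133, 0.115, 0.43], [-0.175, -0.741, 0.648, -0.677], [-0.001, -0.658, -0.753, 0.831], [0.0, 0.0, 0.0, 1.0]] 0.9959869384765625
wrist [[269.7, 0.0, 253.8], [0.0, 269.7, 193.1], [0.0, 0.0, 1.0]] [[0.361, -0.898, -0.252, 0.263], [-0.933, -0.348, -0.095, -0.489], [-0.003, 0.269, -0.963, 0.373], [0.0, 0.0, 0.0, 1.0]] 0.9957682291666666
0.15
```

View pics/scene0.png

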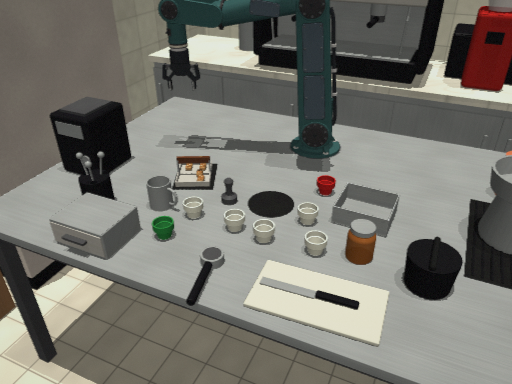

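View pics/side0.png

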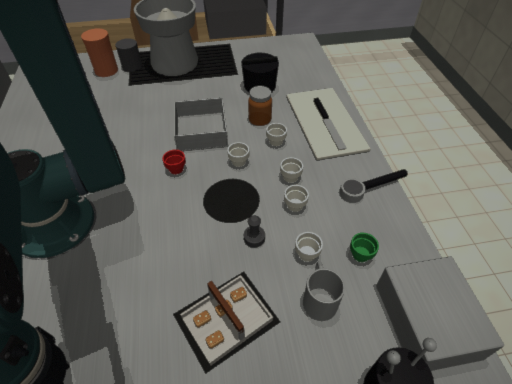

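The scene view shows five white tumblers at (193,208), (234,220), (263,232), (308,213) and (316,243). The look-alikes are red at (326,186) and green at (163,228), which I'll leave alone. The tub is at (366,207), the pad at (271,204) and the tray at (194,173). The bystanders are the pitcher (160,193), the jar (361,242) and the tamper (229,190). The side view shows the tray at (226,318) with the bar running from (213,287) to (240,328), and the tub at (200,124).

Next I'll build a top-down map from the depth of both views and take a close crop of the tray.

```bash
cat > h.py <<'E'
import cv2,numpy as np
from plant import robot
def cloud(p,d,K,T):
    v,u=np.mgrid[:d.shape[0],:d.shape[1]]
    P=np.stack([(u-K[0,2])/K[0,0]*d,(v-K[1,2])/K[1,1]*d,d],-1)@T[:3,:3].T+T[:3,3]
    P[d<=0]=np.nan
    return P
def grab(n):
    m=robot.camera_model(n); p,d=robot.grab_frame(n)
    return p,d,m["intrinsics"],m["world_from_camera"]
def hsv(p): return cv2.cvtColor(np.ascontiguousarray(p),cv2.COLOR_RGB2HSV).astype(int)
def circ(xy):  # least squares circle
    A=np.c_[2*xy,np.ones(len(xy))]; s=np.linalg.lstsq(A,(xy**2).sum(1),rcond=None)[0]
    return s[:2],np.sqrt(s[2]+s[:2]@s[:2])
def blobs(mask,amin):
    n,l,s,c=cv2.connectedComponentsWithStats(mask.astype(np.uint8))
    return [(l==i,s[i],c[i]) for i in range(1,n) if s[i][4]>=amin]
def cups(p,d,K,T,lo=.02,hi=.2,amin=60):
    """white blobs -> rim centre, radius, rim height"""
    P=cloud(p,d,K,T);H=hsv(p);z=P[...,2]
    w=(H[...,1]<45)&(H[...,2]>110)&(z>lo)&(z<hi)&(P[...,0]>.2)&(P[...,0]<.8)&(abs(P[...,1])<.6)
    out=[]
    for m,s,c in blobs(w,amin):
        q=P[m]; top=np.percentile(q[:,2],97); r=q[q[:,2]>top-.004]
        if len(r)<8: continue
        cc,R=circ(r[:,:2]); out.append((np.round(c).astype(int).tolist(),np.round(cc,4).tolist(),round(R,4),round(top,4),int(s[4])))
    return out
E
python3 - <<'E'
from h import *
L={n:[np.load(f"pics/{n}0.npz")[k] for k in "pdKT"] for n in("scene","side")}
for n in L:
    print(n); [print(*c) for c in cups(*L[n])]
    p,d,K,T=L[n]; P=cloud(p,d,K,T);H=hsv(p);z=P[...,2]
    ws=(P[...,0]>.2)&(P[...,0]<.8)&(abs(P[...,1])<.6)
    b=(H[...,2]<45)&(z>-.004)&(z<.009)&ws
    for m,s,c in blobs(b,150): 
        print("black",s,c.round(),cv2.minAreaRect((P[m][:,:2]*1000).astype(np.float32)),np.median(P[m][:,2]).round(4))
    u=(z>.058)&(z<.072)&(H[...,1]<60)&ws
    for m,s,c in blobs(u,60): print("rim65",s,c.round(),cv2.minAreaRect((P[m][:,:2]*1000).astype(np.float32)),np.median(P[m][:,2]).round(4))
    br=(H[...,1]>90)&((H[...,0]<22)|(H[...,0]>170))&(z>.045)&(z<.1)&ws
    for m,s,c in blobs(br,25): print("bar",s,c.round(),cv2.minAreaRect((P[m][:,:2]*1000).astype(np.float32)),P[m][:,2].max().round(4))
    for nm,(u,v) in dict(scene=dict(pit=(158,182),jar=(362,228),tam=(229,182)),side=dict(pit=(322,282),jar=(260,92),tam=(254,222)))[n].items(): print(nm,P[v,u].round(3))
p=L["side"][0]; a=cv2.resize(p[255:375,155:300],None,fx=4,fy=4,interpolation=cv2.INTER_CUBIC)
cv2.imwrite("pics/traycrop.png",a[:,:,::-1])
E
```

```text
scene
[339, 197] [0.4248, 0.3911] 0.1734 0.0647 62
[110, 201] [0.7948, -0.4145] 0.0559 0.0902 189
[192, 205] [0.6463, -0.2064] 0.0308 0.0517 283
[307, 211] [0.5261, 0.1463] 0.031 0.0512 297
[234, 217] [0.6543, -0.0511] 0.0309 0.0514 313
[263, 228] [0.6668, 0.0553] 0.0307 0.0513 330
[363, 226] [0.6273, 0.3388] 0.0246 0.1105 309
[315, 240] [0.657, 0.2159] 0.0311 0.0513 357
black [173 164  44  25 161] [202. 181.] ((425.9499206542969, -331.3090515136719), (185.1388397216797, 143.69186401367188), 23.540382385253906) 0.0005
black [249 191  45  26 885] [271. 204.] ((482.4065246582031, 2.3477401733398438), (155.13702392578125, 151.67494201660156), 43.139366149902344) 0.0008
rim65 [333 182  66  40 275] [367. 202.] ((425.18988037109375, 309.7456359863281), (176.44534301757812, 170.30172729492188), 88.08757019042969) 0.0619
rim65 [147 190  23   7  72] [158. 193.] ((666.5985107421875, -327.3957214355469), (30.10780143737793, 73.25973510742188), 24.4448184967041) 0.0653
rim65 [409 270  38  15  96] [428. 279.] ((717.73095703125, 527.1473999023438), (90.8648910522461, 22.54767608642578), 85.0372543
[... 1877 characters left out ...]
1350555419922), 56.89377975463867) 0.0651
rim65 [305 288  36  23 106] [320. 304.] ((624.4566650390625, -363.5452575683594), (31.58510398864746, 77.48966979980469), 57.29069900512695) 0.0653
bar [249  98  23  18 316] [260. 107.] ((620.879150390625, 313.071044921875), (41.93142318725586, 72.82665252685547), 81.49951171875) 0.0972
bar [162 150  23  18 138] [173. 158.] ((330.17193603515625, 142.8358612060547), (66.41242980957031, 64.00837707519531), 86.17191314697266) 0.0557
bar [208 281  35  51 401] [225. 306.] ((423.9305419921875, -342.07275390625), (12.289735794067383, 123.20598602294922), 25.805513381958008) 0.0878
pit [ 0.649 -0.308  0.037]
jar [0.624 0.331 0.112]
tam [ 0.519 -0.152  0.087]
```

View pics/traycrop.png

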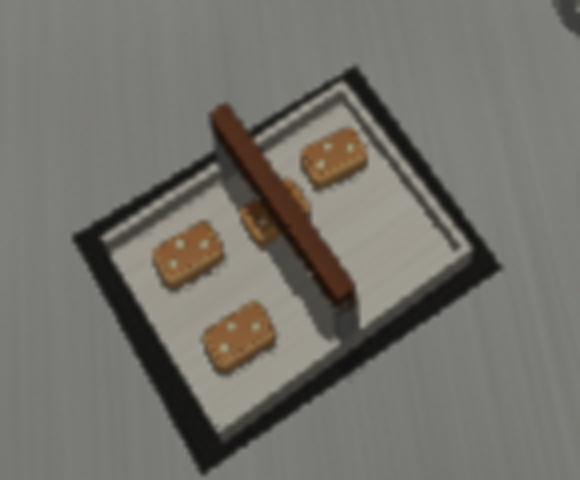

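The crop shows the open end facing lower-left (wall missing along (105,245)–(220,440)), and the back wall at the upper right. So the tray's yaw is about 204°, with four biscuits in view. Heights agree with the text: cup rims 51–54 mm, bar top about 85 mm, tub rim about 63 mm. Next I'll scan IK for the pour direction.

```bash
cat >> h.py <<'E'
def tool(yaw_y,tilt=0.):
    """tool y along horizontal yaw_y when level (= tray x); tilt lowers that +y end"""
    c,s=np.cos(yaw_y),np.sin(yaw_y); e=np.array([c,s,0]);Z=np.array([0,0,1.])
    y=np.cos(tilt)*e-np.sin(tilt)*Z; z=-(np.cos(tilt)*Z+np.sin(tilt)*e)
    return np.c_[np.cross(y,z),y,z]
def traypose(lip,yaw,tilt,flip,dz):
    """TCP pose with tray lip (underside) at lip; flip: tool y = -tray x; dz: TCP height above underside"""
    R=tool(yaw,tilt); x=R[:,1]; zt=-R[:,2]
    if flip: R=np.c_[-R[:,0],-R[:,1],R[:,2]]
    return np.array(lip)-.08*x+dz*zt, R
E
python3 - <<'E'
from h import *
tub=np.array([.423,.3075]); y0=np.radians(204.3)
for f in (0,1):
    q=robot.ik([.425,-.337,.052],tool(y0+np.pi*f)); print("grasp",f,None if q is None else np.round(q,2))
for a in range(0,360,15):
    e=np.array([np.cos(np.radians(a)),np.sin(np.radians(a))])
    for f in (0,1):
        r=[]
        for t in (0,25,45,55):
            p,R=traypose([*(tub-.03*e),.095],np.radians(a),np.radians(t),f,.049)
            q=robot.ik(p,R); r.append(None if q is None else np.round(q,1).tolist())
        if all(r[:3]): print(a,f,r[0],r[2],r[3])
E
```

```text
grasp 0 [-0.77  0.18  1.64 -0.    1.33  1.94]
grasp 1 [-0.77  0.18  1.64 -0.    1.33 -1.2 ]
0 0 [0.6, -0.1, 1.8, -0.0, 1.5, 0.6] [0.4, 0.4, 1.2, 0.3, 2.2, 0.5] [0.4, 0.6, 1.1, 0.4, 2.3, 0.5]
15 0 [0.6, -0.2, 1.8, -0.0, 1.5, 0.3] [0.5, 0.5, 1.2, 0.2, 2.3, 0.3] [0.4, 0.6, 1.1, 0.2, 2.4, 0.3]
30 0 [0.5, -0.2, 1.8, -0.0, 1.5, -0.0] [0.5, 0.5, 1.2, -0.0, 2.3, -0.0] [0.5, 0.6, 1.0, -0.0, 2.4, -0.0]
45 0 [0.5, -0.2, 1.8, -0.0, 1.5, -0.3] [0.6, 0.5, 1.2, -0.2, 2.3, -0.3] [0.6, 0.6, 1.0, -0.2, 2.4, -0.3]
60 0 [0.4, -0.2, 1.8, -0.0, 1.5, -0.7] [0.7, 0.5, 1.2, -0.3, 2.2, -0.5] [0.7, 0.6, 1.1, -0.4, 2.3, -0.5]
75 0 [0.3, -0.1, 1.7, -0.0, 1.5, -1.0] [0.7, 0.4, 1.3, -0.5, 2.1, -0.7] [0.8, 0.5, 1.2, -0.6, 2.2, -0.7]
75 1 [0.3, -0.1, 1.7, -0.0, 1.5, 2.2] [0.7, 0.4, 1.3, -0.5, 2.1, 2.4] [0.8, 0.5, 1.2, -0.6, 2.2, 2.4]
90 0 [0.3, -0.1, 1.7, -0.0, 1.5, -1.3] [0.8, 0.4, 1.3, -0.6, 2.0, -0.9] [0.8, 0.5, 1.3, -0.7, 2.1, -0.9]
90 1 [0.3, -0.1, 1.7, -0.0, 1.5, 1.9] [0.8, 0.4, 1.3, -0.6, 2.0, 2.2] [0.8, 0.5, 1.3, -0.7, 2.1, 2.2]
105 0 [0.3, -0.0, 1.6, -0.0, 1.5, -1.5] [0.8, 0.3, 1.4, -0.7, 1.8, -1.1] [0.9, 0
[... 2216 characters left out ...]
, 1.5, -0.0, 1.5, -1.4] [0.2, 0.1, 1.6, 0.7, 1.7, -1.9] [0.1, 0.2, 1.6, 0.9, 1.8, -2.0]
315 0 [0.7, 0.0, 1.6, -0.0, 1.5, 1.5] [0.2, 0.2, 1.5, 0.7, 1.8, 1.0] [0.1, 0.3, 1.5, 0.8, 1.9, 1.0]
315 1 [0.7, 0.0, 1.6, -0.0, 1.5, -1.6] [0.2, 0.2, 1.5, 0.7, 1.8, -2.1] [0.1, 0.3, 1.5, 0.8, 1.9, -2.1]
330 0 [0.7, -0.0, 1.7, -0.0, 1.5, 1.2] [0.3, 0.3, 1.4, 0.6, 2.0, 0.9] [0.2, 0.4, 1.4, 0.7, 2.1, 0.9]
330 1 [0.7, -0.0, 1.7, -0.0, 1.5, -1.9] [0.3, 0.3, 1.4, 0.6, 2.0, -2.3] [0.2, 0.4, 1.4, 0.7, 2.1, -2.3]
345 0 [0.7, -0.1, 1.7, -0.0, 1.5, 1.0] [0.3, 0.4, 1.3, 0.5, 2.1, 0.7] [0.3, 0.5, 1.2, 0.6, 2.2, 0.7]
345 1 [0.7, -0.1, 1.7, -0.0, 1.5, -2.2] [0.3, 0.4, 1.3, 0.5, 2.1, -2.4] [0.3, 0.5, 1.2, 0.6, 2.2, -2.4]
```

Run:
```python
from h import *
y0=np.radians(204.2); R=tool(y0+np.pi)
robot.move_gripper(.055)
robot.move_to([.425,-.337,.20],R)
p,d,K,T=grab("wrist")
P=cloud(p,d,K,T);H=hsv(p);z=P[...,2]
br=(H[...,1]>90)&((H[...,0]<22)|(H[...,0]>170))&(z>.07)&(z<.1)
for m,s,c in blobs(br,60): print("bar",s,c.round(),cv2.minAreaRect((P[m][:,:2]*1000).astype(np.float32)),P[m][:,2].max().round(4))
b=(H[...,2]<45)&(z>-.004)&(z<.009)
for m,s,c in blobs(b,150): print("black",s,cv2.minAreaRect((P[m][:,:2]*1000).astype(np.float32)))
cv2.imwrite("pics/w1.png",p[:,:,::-1]); print(robot.read_time(),robot.read_qpos().round(2) if hasattr(robot.read_qpos(),'round') else robot.read_qpos())
```

```text
bar [ 245  127   15  120 1319] [252. 185.] ((424.0196533203125, -340.94476318359375), (11.959031105041504, 122.07893371582031), 25.667173385620117) 0.0866
black [ 219  111  112  115 1920] ((446.83721923828125, -326.2520751953125), (135.27432250976562, 146.94003295898438), 23.85247230529785)
1.7167 [-0.78  0.08  1.44 -0.    1.62 -1.2 ]
```

View pics/w1.png

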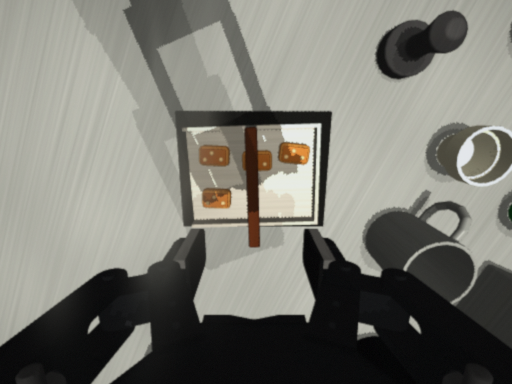

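The wrist view shows the bar at column 252, between the fingers at (195,250) and (312,250). Four biscuits lie low on the tray, and the open end is on the left. Grasping.

Run:
```python
from h import *
y0=np.radians(204.6); R=tool(y0+np.pi); c=[.4245,-.339]
robot.move_to([*c,.12],R); robot.line_to([*c,.053],.06)
robot.move_gripper(0,60); print("w",robot.read_width(),robot.read_finger_force())
robot.line_to([*c,.10],.05); print("w",robot.read_width(),robot.read_contact_force(),robot.read_position(),robot.read_time())
robot.line_to([.42,-.339,.22],.1)
p,d,K,T=grab("side"); cv2.imwrite("pics/s2.png",p[:,:,::-1])
for n in("scene","side"):
    p,d,K,T=grab(n);P=cloud(p,d,K,T);H=hsv(p);z=P[...,2]
    print(n,[c[1] for c in cups(p,d,K,T) if abs(c[2]-.031)<.002])
    u=(z>.058)&(z<.072)&(H[...,1]<60)&(abs(P[...,0]-.42)<.2)&(P[...,1]>.1)
    for m,s,c in blobs(u,60): print("tub",cv2.minAreaRect((P[m][:,:2]*1000).astype(np.float32)))
    b=(H[...,2]<45)&(z>-.004)&(z<.009)&(P[...,1]<-.2)&(P[...,0]>.25)
    for m,s,c in blobs(b,150): print("mat",s,cv2.minAreaRect((P[m][:,:2]*1000).astype(np.float32)))
```

```text
w 0.011162632218441873 60.07448673248291
w 0.011201208905453607 [ 0.11065884 -0.36199987 -5.81727768] [ 0.42424732 -0.33873774  0.09948407] 4.95
scene [[0.6464, -0.2069], [0.5255, 0.1458], [0.6545, -0.051], [0.6668, 0.0548], [0.6573, 0.2158]]
tub ((420.39324951171875, 237.40518188476562), (32.53910827636719, 165.17356872558594), 87.47222137451172)
tub ((423.7132263183594, 319.1830139160156), (157.0943603515625, 170.04998779296875), 87.73704528808594)
tub ((391.6701354980469, 680.2937622070312), (130.1773681640625, 31.352333068847656), 33.09166717529297)
mat [173 164  44  25 934] ((424.90228271484375, -332.5395812988281), (193.48809814453125, 145.8458251953125), 23.583629608154297)
side [[0.6538, 0.2115], [0.5231, 0.1409], [0.6631, 0.0507], [0.6509, -0.0556], [0.6428, -0.211]]
tub ((349.9980773925781, 689.3930053710938), (171.4468994140625, 84.83043670654297), 1.2954273223876953)
mat [ 173  296  106   77 3218] ((422.34429931640625, -338.6712341308594), (187.4342498779297, 147.83892822265625), 23.95118522644043)
```

View pics/s2.png

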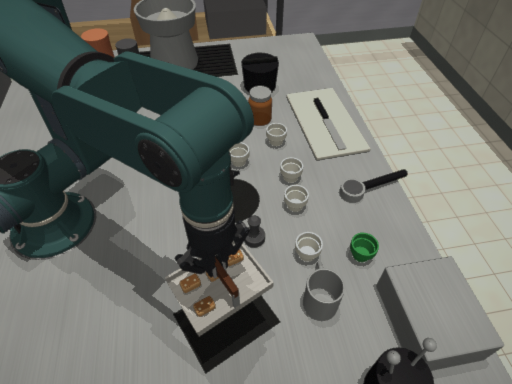

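The tray is held level with its four biscuits, and the tub and mat haven't moved. Next I'll carry it across, tip it in steps and look.

Run:
```python
from h import *
a=np.radians(270); lip=np.array([.423,.335,.11])
p,R=traypose(lip,a,0,1,.05)
robot.line_to([.42,0,.22],.2,rot=tool(np.radians(237)+np.pi))
robot.line_to([*p[:2],.22],.2,rot=R); robot.line_to(p,.1)
print(robot.read_time(),robot.read_contact_force(),robot.read_width())
lip[2]=.092
for t in range(5,56,5):
    p,R=traypose(lip,a,np.radians(t),1,.05); robot.line_to(p,.03 if t<30 else .05,rot=R)
robot.sleep(.5)
print(robot.read_time(),robot.read_contact_force(),robot.read_width(),robot.read_qpos())
A=[]
for n in("scene","side","wrist"):
    q=grab(n)[0]; cv2.imwrite(f"pics/{n}3.png",q[:,:,::-1]); A.append(q)
cv2.imwrite("pics/v3.png",np.hstack([cv2.resize(A[0][120:300,260:500],None,fx=1.6,fy=1.6),cv2.resize(A[2],(384,288))])[:,:,::-1])
```

```text
11.2667 [ 0.08537277 -0.20466698 -3.70332921] 0.01114878198709929
15.925 [ 0.10977433 -0.34844302 -2.6964468 ] 0.011126804071233244 [ 0.04106715 -0.06774657  1.90314255  0.98329716  1.38734172 -1.76707242]
```

View pics/v3.png

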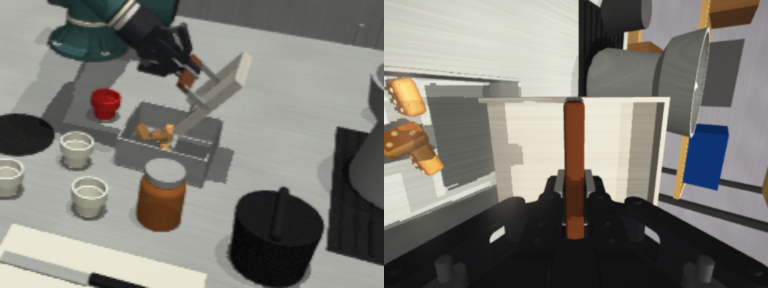

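The tray is empty and the biscuits lie in the tub near its front wall, around (155,132) in the crop. Next I'll return the tray to its mat.

Run:
```python
from h import *
a=np.radians(270)
for t,z in((55,.13),(30,.15),(0,.17)):
    p,R=traypose([.423,.335,z],a,np.radians(t),1,.05); robot.line_to(p,.12,rot=R)
robot.line_to([.42,0,.24],.25,rot=tool(np.radians(237)+np.pi))
R=tool(np.radians(203.9)+np.pi); c=[.424,-.337]
robot.line_to([*c,.15],.25,rot=R); robot.line_to([*c,.07],.1); robot.line_to([*c,.0535],.02)
print(robot.read_contact_force(),robot.read_width())
robot.move_gripper(.055); robot.line_to([*c,.15],.12); robot.line_to([.42,-.2,.25],.3)
print(robot.read_time())
A=[]
for n in("scene","side"):
    p,d,K,T=grab(n);A.append(p);P=cloud(p,d,K,T);H=hsv(p);z=P[...,2]
    print(n,[c[1] for c in cups(p,d,K,T) if abs(c[2]-.031)<.002])
    u=(z>.058)&(z<.072)&(H[...,1]<60)&(abs(P[...,0]-.42)<.2)&(P[...,1]>.1)&(P[...,1]<.45)
    print("tub",cv2.minAreaRect((P[u][:,:2]*1000).astype(np.float32)))
    br=(H[...,1]>90)&((H[...,0]<22)|(H[...,0]>170))&(P[...,1]<-.1)&(P[...,0]<.6)&(P[...,0]>.3)
    for m,s,c in blobs(br&(z>.07)&(z<.1),25): print("bar",cv2.minAreaRect((P[m][:,:2]*1000).astype(np.float32)),P[m][:,2].max())
    br=(H[...,1]>90)&((H[...,0]<22)|(H[...,0]>170))&(abs(P[...,1]-.307)<.1)&(abs(P[...,0]-.42)<.12)
    for m,s,c in blobs(br,10): print("bisc",s,P[m].min(0).round(3),P[m].max(0).round(3))
b=cv2.resize(A[1][85:165,155:245],None,fx=4,fy=4); t=cv2.resize(A[1][255:375,155:300],(386,320))
cv2.imwrite("pics/v4.png",np.hstack([b,t])[:,:,::-1])
```

```text
[ 0.371519    0.18704926 -3.63020421] 0.011097423284860509
25.2417
scene [[0.6459, -0.2069], [0.525, 0.1462], [0.6539, -0.0514], [0.6665, 0.0549], [0.6575, 0.2154]]
tub ((423.7193603515625, 309.6111145019531), (176.01234436035156, 171.04331970214844), 88.06446075439453)
bar ((426.7616882324219, -332.7508850097656), (18.354137420654297, 115.32686614990234), 26.85024070739746) 0.08495419869558252
bisc [344 197  25  17 222] [ 0.338  0.234 -0.001] [0.444 0.315 0.043]
side [[0.6539, 0.2114], [0.5218, 0.142], [0.6634, 0.0507], [0.6509, -0.0554], [0.6426, -0.2109]]
tub ((466.9792175292969, 272.9212341308594), (256.8412170410156, 124.78636932373047), 43.66609573364258)
bar ((424.0065612792969, -340.30401611328125), (11.31796646118164, 122.42803955078125), 24.19945526123047) 0.08750650405106808
```

View pics/v4.png

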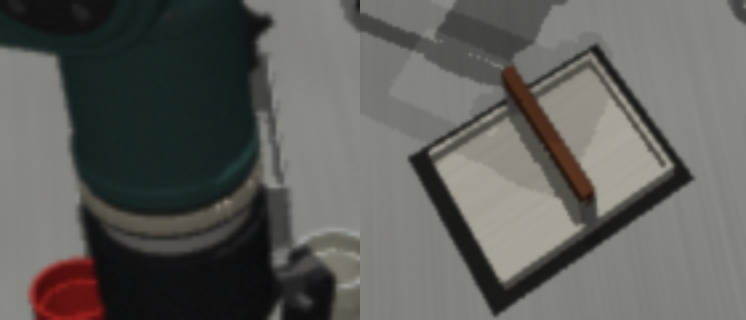

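The tray is flat, square and empty on its mat. Next come the tumblers, remeasuring each before its pick. The nearest goes first, as the base of the stack.

```bash
cat >> h.py <<'E'
PAD=np.array([.481,-.001]); OFF=dict(scene=np.array([.0018,.0022]),side=np.array([-.0018,-.0022]))
RC=tool(np.pi) if False else tool(0.)
def meas(exp,used=.06):
    L=[]
    for n in OFF:
        c=[np.array(k[1])-OFF[n] for k in cups(*grab(n)) if abs(k[2]-.031)<.0025 and abs(k[3]-.053)<.006]
        c=[k for k in c if np.linalg.norm(k-PAD)>.07]
        if c:
            k=min(c,key=lambda k:np.linalg.norm(k-exp))
            if np.linalg.norm(k-exp)<used: L.append(k)
    print("meas",np.round(L,4).tolist())
    return np.mean(L,0)
def pick(c,R):
    robot.move_gripper(.085); robot.move_to([*c,.12],R)
    robot.line_to([*c,.026],.1); robot.move_gripper(0.04,30)
    w=robot.read_width(); robot.line_to([*c,.20],.15)
    print("width",round(w,4),"after",round(robot.read_width(),4),np.round(robot.read_contact_force(),2),robot.read_time()); return w
def place(i,R,c=PAD):
    base=.003+.022*i
    robot.line_to([*c,.20],.25,rot=R); robot.line_to([*c,base+.026+.035],.12); robot.line_to([*c,base+.0275],.04)
    print("f",np.round(robot.read_contact_force(),2)); 
    robot.move_gripper(.085); robot.line_to([*c,.22],.15)
E
python3 - <<'E'
from h import *
for f in (0,np.pi):
    print([np.round(robot.ik([x,y,.026],tool(f)),2).tolist() for x,y in((.645,-.209),(.655,.214),(.481,0))])
R=RC
robot.line_to([.42,-.15,.25],.3)
c=meas([.524,.144]); pick(c,R)
q=grab("wrist")[0]; cv2.imwrite("pics/w5.png",q[:,:,::-1])
place(0,R)
robot.line_to([.42,-.2,.25],.3)
for n in OFF: print(n,cups(*grab(n)))
E
```

```text
[[-0.4, 0.48, 1.3, -0.0, 1.37, -0.4], [0.23, 0.5, 1.26, -0.0, 1.38, 0.23], [-0.12, 0.07, 1.81, -0.0, 1.26, -0.12]]Traceback (most recent call last):
  File "<stdin>", line 3, in <module>
    return _wrapfunc(a, 'round', decimals=decimals, out=out)
    return _wrapit(obj, method, *args, **kwds)
    result = getattr(arr, method)(*args, **kwds)
TypeError: unsupported operand type(s) for *: 'NoneType' and 'float'
```

Run:
```python
from h import *
R=RC
robot.line_to([.42,-.15,.25],.3)
c=meas([.524,.144]); pick(c,R)
q=grab("wrist")[0]; cv2.imwrite("pics/w5.png",q[:,:,::-1])
place(0,R)
robot.line_to([.42,-.2,.25],.3)
for n in OFF: print(n,cups(*grab(n)))
```

```text
meas [[0.5239, 0.1439], [0.5237, 0.1449]]
width 0.064 after 0.0641 [-0.19  0.02 -2.33] 30.1667
f [-1.04 -0.18 -1.44]
scene [([339, 197], [0.424, 0.352], np.float64(0.1373), np.float64(0.0651), 64), ([271, 194], [0.4842, 0.0007], np.float64(0.0311), np.float64(0.0536), 266), ([110, 200], [0.81, -0.4156], np.float64(0.0602), np.float64(0.0903), 184), ([192, 205], [0.6462, -0.2065], np.float64(0.031), np.float64(0.0511), 281), ([234, 217], [0.6545, -0.0504], np.float64(0.0304), np.float64(0.0514), 307), ([269, 223], [0.6375, 0.0605], np.float64(0.0306), np.float64(0.0516), 319), ([363, 226], [0.6283, 0.3396], np.float64(0.0248), np.float64(0.1111), 312), ([315, 240], [0.6571, 0.2156], np.float64(0.0313), np.float64(0.0514), 360)]
side [([260, 92], [0.6234, 0.3352], np.float64(0.0234), np.float64(0.1128), 197), ([276, 130], [0.6536, 0.2114], np.float64(0.0308), np.float64(0.0542), 150), ([281, 165], [0.6341, 0.057], np.float64(0.0308), np.float64(0.0539), 192), ([224, 189], [0.4806, -0.0038], np.float64(0.0305), np.float64(0.0573), 83), ([296, 194], [0.6506, -0.0558], np.float64(0.0308), np.float64(0.0545), 218), ([308, 242], [0.6429, -0.211], np.float64(0.0308), np.float64(0.0541), 275), ([325, 283], [0.638, -0.3429], np.float64(0.0379), np.float64(0.0972), 181), ([407, 304], [0.7879, -0.4057], np.float64(0.0462), np.float64(0.0926), 693), ([252, 304], [0.4516, -0.3288], np.float64(0.0617), np.float64(0.0261), 209), ([223, 350], [0.4053, -0.4034], np.float64(0.0232), np.float64(0.0262), 81), ([431, 355], [0.791, -0.5123], np.float64(0.0065), np.float64(0.0924), 77)]
```

View pics/w5.png

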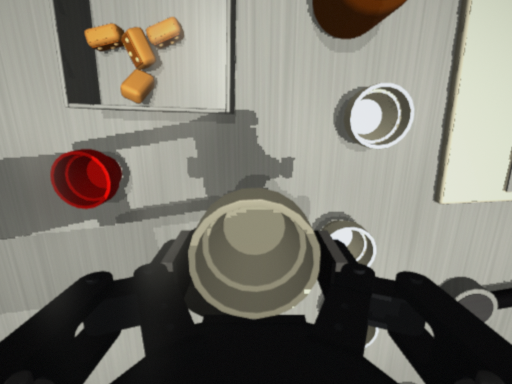

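The wrist view shows the tumbler held upright at (255,255), and all four biscuits in the tub around (130,55). One other tumbler was knocked to about (0.636, 0.059), and the remeasure handles that. Stacking the next one.

```bash
cat >> h.py <<'E'
STK=np.array([.482,-.0015])
def stack(i,exp):
    c=meas(exp); assert np.linalg.norm(c)<.76
    w=pick(c,RC); assert .055<w<.07,w
    place(i,RC,STK); robot.line_to([.42,-.2,.25],.3)
    for n in OFF:
        for k in cups(*grab(n)):
            q=np.array(k[1])-OFF[n]
            if np.linalg.norm(q-PAD)<.06: print(n,"stack",q.round(4),k[2:])
    print(robot.read_time())
E
python3 - <<'E'
from h import *
stack(1,[.636,.059])
q=grab("scene")[0][130:290,140:400]; cv2.imwrite("pics/s6.png",cv2.resize(q,None,fx=2.5,fy=2.5)[:,:,::-1])
E
```

```text
meas [[0.6357, 0.0587], [0.6357, 0.0588]]
width 0.0641 after 0.0643 [ 0.82 -0.74 -2.43] 40.35
f [-0.45 -0.26 -2.42]
scene stack [ 0.4833 -0.0016] (np.float64(0.031), np.float64(0.0755), 377)
side stack [ 0.4812 -0.0018] (np.float64(0.0287), np.float64(0.0784), 73)
45.8083
```

View pics/s6.png

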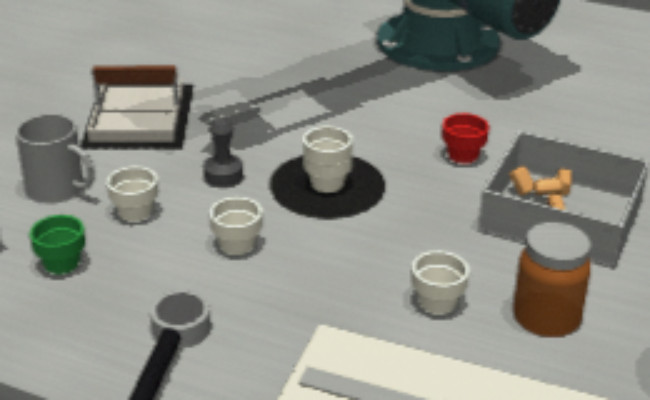

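Two tumblers are nested at (327,160), with the rim at 77 mm as expected. Stacking the rest.

Run:
```python
from h import *
stack(2,[.6525,-.053]); stack(3,[.655,.2137]); stack(4,[.6445,-.2088])
robot.line_to([.35,-.3,.3],.3)
q=grab("scene")[0][130:290,140:400]; s=grab("side")[0][85:375,130:340]
cv2.imwrite("pics/s7.png",np.hstack([cv2.resize(q,(487,300)),cv2.resize(s,(217,300))])[:,:,::-1])
```

```text
meas [[0.6527, -0.053], [0.6526, -0.0533]]
width 0.0654 after 0.0658 [-0.24  0.08 -2.6 ] 50.0583
f [-1.73  0.26  2.07]
scene stack [ 0.4836 -0.0012] (np.float64(0.031), np.float64(0.0974), 491)
55.225
meas [[0.6551, 0.2134], [0.6556, 0.2139]]
width 0.0642 after 0.0644 [-0.58  0.1  -2.01] 60.0583
f [-0.78 -0.23 -0.15]
scene stack [ 0.4829 -0.001 ] (np.float64(0.0309), np.float64(0.1193), 604)
65.3
meas [[0.6442, -0.2092], [0.6445, -0.2089]]
width 0.0653 after 0.0649 [-0.37 -0.47 -1.71] 69.35
f [-0.69  0.13 -0.12]
scene stack [ 0.4825 -0.0011] (np.float64(0.0315), np.float64(0.1407), 716)
74.2
```

View pics/s7.png

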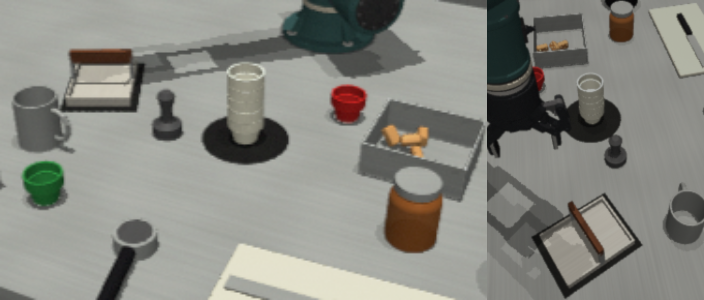

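All five tumblers stand nested on the pad at (246,110), with the rim at 141 mm against 143 mm expected. The biscuits are in the tub at (405,137), the tray is on its mat, and the bystanders look unmoved.

```bash
python3 -c "
from plant import robot
robot.sleep(.5); print(robot.finish_job())"
```

```text
the job is handed in; nothing more can be done
None
```

I handed the job in after about 75 s of the 208 s: all four biscuits are in the tub, the empty tray is back square on its mat, and the five white tumblers are nested on the pad; no verdict came back.

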